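Put a rack of soil tins into the spring-gated drying box

ROBOT

A 7-joint arm with a two-finger parallel gripper is mounted at the origin on the work surface; the furniture and walls round the work are solid. World frame = base frame: x ahead of the robot, y to its left, z up, the work surface at z = 0. Lengths are in mm, angles in rad, forces in N, time in s.
With the tool pointing down it reaches from about 400 to 900 mm from the base axis. Payload 5.6 kg.
Tool frame: the origin (TCP) lies midway between the tips of the shut fingers; the grasp point (between the pads) lies 19 mm behind it; z points along the fingers, y is the line along which they close (so a half turn about z gives the same grasp; the last joint's range is limited). The gripper opens to 92 mm and grips with 3 to 60 N. Pads are 20 mm wide; open, the fingers measure 128 mm over their backs; the gripper's body (75 mm by 189 mm) begins 69 mm behind the grasp point.
Start: joints at [-1.332, 0.468, -0.012, 1.603, 0.006, 1.071, -0.056], TCP at [180.797, 624.357, 214.592] pointing down, gripper open.
Joint ranges: [-2.53, 2.53], [-0.31, 2.02], [-1.57, 1.55], [0.28, 2.44], [-1.29, 4.43], [0.15, 1.84], [-2.92, 2.92]. Speed limits (rad/s): [2.57, 2.57, 3.14, 3.14, 3.14, 3.14, 3.14].

INTERFACE

Orientations are given as a unit quaternion [x, y, z, w].
In Python, from station import observe, grab_frame, close_job gives the robot as it stands.
- The arm moves only by the shell command python3 -m inch 'ROWS' [FORCE]. ROWS is JSON, a list of rows, each an object with "turn": the turn, a rotation vector about the tool's x, y, z in degrees, a list of three; "xyz": the shift along the tool's x, y, z in mm, a list of three; "grip": the opening in per cent of the stroke, from 0 (shut) to 100 (fully open). In form: [{"turn": [wx, wy, wz], "xyz": [tx, ty, tz], "grip": grip}, ...]. A call has exactly 5 rows; each row is the pose to reach, as a shift and turn from the pose commanded when the call began, along the tool's axes at that moment; what a row does not reach only later rows make up. A row lasts 1/8 s, in which the tool goes at most 62.5 mm and 10.7 degrees, less where a joint would pass 70% of its speed; a pose out of reach is approached as far as the arm can. A call with a gripper value outside its range is refused whole. The fingers move at their own pace and stop on an object; FORCE is the grip in N (left out, the last holds). Time passes only in rows, so rows that repeat a pose let the fingers close, or fill a call up. It gives the time, the measured TCP pose, the force, the opening and the grip force at its end, in the units of the state.
- observe(): the state, without advancing time (a new reading comes with each control period).
- grab_frame(name): name is "scene" or "top" or "wrist"; returns a dict with "pixels" (420x560x3 uint8, red, green, blue), "fx", "fy", "cx", "cy" (pixels), "distortion" ([k1, k2, p1, p2, k3] as OpenCV has them; the pictures are not rectified), "rvec" (rotation vector, rad) and "tvec" (3), from world to camera coordinates, as OpenCV has them. Camera axes: x right, y down, z forward; pixel columns grow to the right and rows downward; lengths in mm; the calibration is good to about 2 mm. A picture is of the moment at which its call begins. There is no depth.
- close_job(): hands the job in; it is judged then, once.
The state is a dict: "clock": time; "joint_pos": joint angles; "dq": joint speeds; "joint_efforts": joint torques, N m; "tool_pos": TCP position; "tcp_rot": TCP orientation; "force": force on the tool from outside, world axes, zero at the start; "ft_torque": the same for the moment, N m; "gripper_width": finger opening in mm; "gripper_force": force on a finger pad.
Only numpy, scipy, OpenCV 4.12 (cv2) and the standard library are available. Lean on these libraries where they do the work, as an engineer would, in place of code of your own. Each camera call takes 0.05 s, during which the arm holds its last target. There are 200 camera calls.

TASK

Put the rack of soil tins away in the drying box to cool: swing the box's spring gate wide open by its handle bar with a fingertip and keep holding it open while you push the rack along the chute, nose first, through the doorway. Then push the rack fully home against the stop inside, so that only its wire loop shows, and let the gate shut behind it. Work with the fingertips only: grip and lift nothing, keep the tins standing in the rack, and leave the other things where they lie.

Things in the scene. Friction and masses are not known exactly. Their poses are not given: they have to be found in the camera images.
- dry_box: Drying box with loading chute, one fixed unit. Origin on the bench under the middle of the doorway; +x points through the doorway into the box, +y to the side where the gate's handle sticks out when shut. Box x = 0 to 200 mm, +-52 mm wide, roof top 63 mm high with a dial to 70 mm; behind it a grey unit 91 mm high, to x = 244 mm.
- doorway (a point): Middle of the doorway on the chute floor, 3 mm above the bench. The chute in front (dry_box x = -340 to -14 mm) has rails 11 mm high, inner faces at y = +-37 mm. The lintel is 56 to 67 mm high; with its rubber seal it reaches out to x = -5 mm, so a finger coming from above must stay in front of that.
- gate (a joint): Gate angle, rad: 0 shut; it opens outward over the chute, anticlockwise from above (free end from dry_box +y to -x), never into the box; 1.57 = leaf along the chute, 2.0 = stop. A spring always shuts it (torque 0.035 N m at 0, 0.115 N m at 1.57): it does not stay open by itself.
- gate_hinge (a point): On the gate's vertical hinge axis, 59 mm high (dry_box x = -7, y = -40 mm). When shut the leaf runs 82 mm from it to dry_box +y: 4 mm thick, inner face 2 mm from the axis, 12 to 52 mm high, a notch below for the rack's loop. On its top a straight handle bar, 51 to 67 mm high, inner face flush with the leaf's, reaches 165 mm from the axis; 70 mm of it stick out beside the box.
- gate_grip (a point): On the inner face (box side) of the handle bar's black grip sleeve, 135 mm from the hinge axis, at mid height of the bar (59 mm), open space behind it. Moves with the gate.
- rack: Sheet-aluminium rack, loose in the chute (2 mm play each side), about 0.32 kg. Origin under the rear face of its front cross plate, on its underside (3 mm over the bench); +x to the nose. x = -172 to +23 mm, 70 mm wide; side walls 20 mm high; cross plate and rear plate 67 mm wide, 40 mm high. The nose ahead of the cross plate tapers to 48 mm.
- rack_nose (a point): Middle of the rack's front end, 23 mm ahead of the rear face of the front cross plate, 10 mm above the rack's underside. At the start it lies 98 to 115 mm in front of the doorway, just clear of the leaf's swing; the handle bar passes above rack and tins. The rack is home when its nose touches the rubber stop inside the box, 198 mm behind the doorway.
- rack_front_plate (a point): Middle of the rear face of the front cross plate, 30 mm above the rack's underside: a face to push. Behind it an open space 41 mm long (rack x = -41 to 0) and 64 mm wide, its floor 3 mm above the underside, then the tins: a fingertip let down there beside the open gate's bar can push the plate while it holds the bar.
- rack_loop (a point): Rear end of the steel wire loop at the back of the rack, its rearmost point, 197.5 mm behind the cross plate's rear face (25 mm wide, wire 7 mm thick, wire centre 30 mm above the rack's underside): pushes the rack from behind. With the rack home it still stands 22 mm out of the doorway, through the gate's notch.
- tin_bench_a_mid (a point): Middle of the front aluminium tin, 61 mm across, 34 mm tall, standing loose in the rack; its top is 40 mm above the bench.
- tin_bench_b_mid (a point): Middle of the rear aluminium tin, 59 mm across, 36 mm tall, standing loose in the rack; its top is 42 mm above the bench.
- stopwatch: Bystander, loose: small grey digital timer with round buttons, 70x62x18 mm, lying flat; origin at the centre of its underside.
- weight_0: Bystander, loose: brass slotted weight with a neck, 32 mm across, 46 mm tall; origin at the centre of its underside.
- weight_1: Bystander, loose: light grey slotted weight with a neck, 26 mm across, 37 mm tall; origin at the centre of its underside.
- cutter_ring: Bystander, loose: flat steel ring, 67 mm across, 20 mm tall; origin at the centre of its underside.
- test_cup_b: Bystander, loose: brass cup packed with dark soil, 58 mm across, 40 mm tall; origin at the centre of its underside.
- spatula: Bystander, loose: narrow spatula with a black grip, 191 mm long, 17 mm tall, lying flat; origin at the centre of its underside.
Mind the look-alikes: they are no part of the job. What is shaped like the part that bears tin_bench_b_mid but turquoise is not meant.

How it is judged (in metres and radians):
On the way, in this order (a step that is already met when the one before it is completed fails the run):
1. the gate is held wide open by the robot while the rack's nose is still outside (value of joint gate above 1.2 rad and contact force between any of the fingers, the arm and gate above 0.05 N and x of rack_nose in the frame of dry_box below -0.03 m), for 0.2 s.
2. the rack's nose has passed into the doorway with the gate still wide open (value of joint gate above 1.2 rad and x of rack_nose in the frame of dry_box above 0.005 m), for 0.1 s.
At the end, for the whole second after the job is handed in: The rack's nose is against the stop in the box (within 6 mm), the rack flat and at rest, both tins standing flat in it, and the gate shut behind it (within 0.06 rad) (x of rack_nose in the frame of dry_box above 0.192 m and value of joint gate below 0.06 rad and linear speed of rack below 0.01 m/s and angle between rack's own z axis and vertical below 0.06 rad and z of each of tin_bench_a_mid, tin_bench_b_mid in the frame of rack below 0.028 m and angle between each of tin_bench_a_mid, tin_bench_b_mid's own z axis and vertical below 0.12 rad); the robot touches nothing.
It fails at once if the rack is lifted (12 mm) or tipped (height (world z) of rack above 0.015 m or angle between rack's own z axis and vertical above 0.2 rad).
It fails at once if a tin is lifted out of its place (12 mm) or tipped over (z of any of tin_bench_a_mid, tin_bench_b_mid in the frame of rack above 0.033 m or angle between any of tin_bench_a_mid, tin_bench_b_mid's own z axis and vertical above 0.4 rad).
It fails at once if a bystander is moved more than 30 mm (distance of any of stopwatch, weight_0, weight_1, cutter_ring, test_cup_b, spatula from where it was at the start of the episode above 0.03 m).
It also fails if it takes over 67 s, if anything falls off the work surface, if the arm or the gripper's body presses on something with over 40 N, if the wrist force passes 120 N, or if a joint passes its speed limit or range.

## Working session

There is one attempt and no reset: what is moved stays moved. The work goes in short steps, Python scripts to look and compute and a shell command to move; the robot and the scene stay as the last step left them, time stands still between calls to the robot, and variables do not carry over. Pictures are saved under pics/ and viewed, at most 10 in all, crops included, and the job is handed in when it is done.

```bash
mkdir -p pics; ls
cat > h.py <<'E'
import numpy as np, cv2
from station import observe, grab_frame
from scipy.spatial.transform import Rotation as R
import pickle,sys
def shot(n,f):
    g=grab_frame(n); pickle.dump(g,open(f'pics/{f}.pkl','wb')); cv2.imwrite(f'pics/{f}.png',np.ascontiguousarray(g['pixels'][:,:,::-1])); return g
def load(f): return pickle.load(open(f'pics/{f}.pkl','rb'))
def K(g): return np.array([[g['fx'],0,g['cx']],[0,g['fy'],g['cy']],[0,0,1.]])
def ray(g,uv):
    d=cv2.undistortPoints(np.array([[uv]],float),K(g),np.array(g['distortion']))[0,0]
    M=cv2.Rodrigues(np.array(g['rvec'],float))[0]; t=np.array(g['tvec'],float).ravel()
    return -M.T@t, M.T@np.array([d[0],d[1],1.])
def onz(g,uv,z):
    o,d=ray(g,uv); return o+d*(z-o[2])/d[2]
def tri(a):
    A=0;b=0
    for g,uv in a:
        o,d=ray(g,uv); d/=np.linalg.norm(d); P=np.eye(3)-np.outer(d,d); A=A+P; b=b+P@o
    return np.linalg.solve(A,b)
def proj(g,p): return cv2.projectPoints(np.array(p,float).reshape(-1,1,3),np.array(g['rvec'],float),np.array(g['tvec'],float),K(g),np.array(g['distortion']))[0][:,0]
E
python3 - <<'E'
from h import *
print(observe())
a=shot('scene','s0');b=shot('top','t0')
for g in(a,b): print(ray(g,(280,210)))
cv2.imwrite('pics/both.png',cv2.resize(cv2.imread('pics/t0.png'),(800,600)))
E
```

```text
pics
{'clock': 0.0, 'joint_pos': array([-1.33200541,  0.46839079, -0.01160323,  1.60361097,  0.00602531,
        1.07138721, -0.05629951]), 'dq': array([-0.00161364,  0.00114288,  0.00145972, -0.00010727, -0.00060333,
       -0.00047212,  0.00104156]), 'joint_efforts': array([ 5.05239541e-05, -5.20572567e+01, -1.20490592e-02, -2.43751556e+01,
       -5.65903564e-02,  1.71712053e-02,  1.59151236e-04]), 'tool_pos': array([180.66342732, 623.78795135, 213.63676068]), 'tcp_rot': array([ 1.40454969e-01,  9.90086676e-01, -8.79637325e-04, -5.14727902e-05]), 'force': array([-0.88839446,  0.1090366 , -0.14429084]), 'ft_torque': array([-0.03473422,  0.08425686,  0.0171753 ]), 'gripper_force': 0.0, 'gripper_width': 91.77655198690172}
(array([-99.76391946, 554.12331329, 538.43196136]), array([ 0.63370063, -0.60242479, -0.48531835]))
(array([ 434.67297829,  -49.98486651, 1155.67757255]), array([ 0.07065338, -0.00153639, -0.99750841]))
```

View pics/both.png

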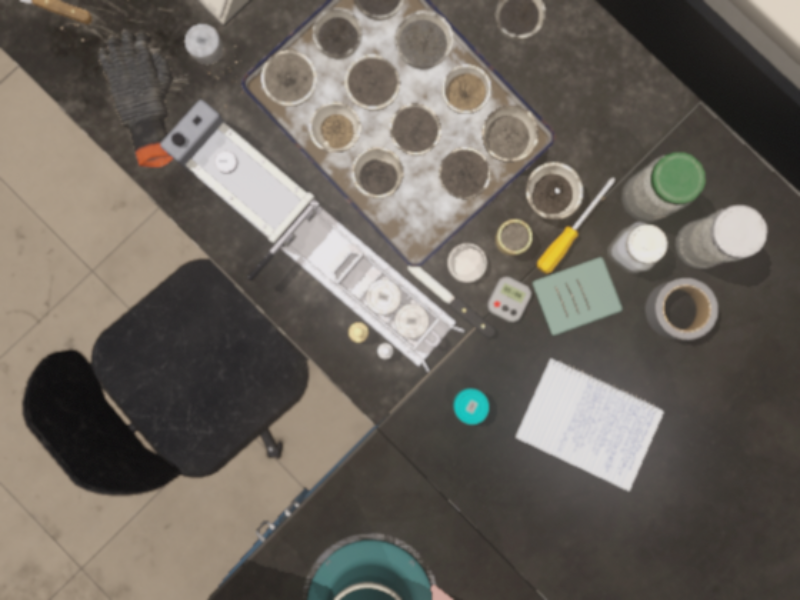

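View pics/s0.png

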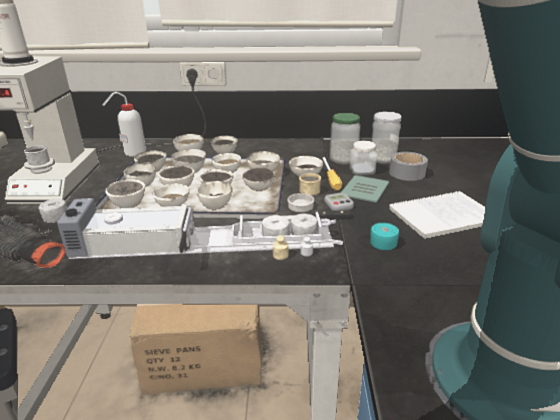

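The box lies at upper left of the top view and the chute runs down-right. The doorway is near (295,225) on the 800-px picture, the chute's end is near (440,345), and the handle points lower-left at about (262,262). In the scene view the box is at (130,230) and the rack at (280,228). Enlarging both.

Run:
```python
from h import *
t=cv2.imread('pics/t0.png')[60:265,110:380]
s=cv2.imread('pics/s0.png')[185:275,50:350]
cv2.imwrite('pics/tc.png',cv2.resize(t,None,fx=2.9,fy=2.9,interpolation=cv2.INTER_CUBIC))
cv2.imwrite('pics/sc.png',cv2.resize(s,None,fx=2.6,fy=2.6,interpolation=cv2.INTER_CUBIC))
g=load('t0')
for uv in [(205,157),(308,241),(258,193),(0,0),(560,420)]: print(uv,onz(g,uv,3).round())
```

```text
(205, 157) [651. 139.   3.]
(308, 241) [ 439. -122.    3.]
(258, 193) [559.   4.   3.]
(0, 0) [1051.  661.    3.]
(560, 420) [  15. -720.    3.]
```

View pics/tc.png

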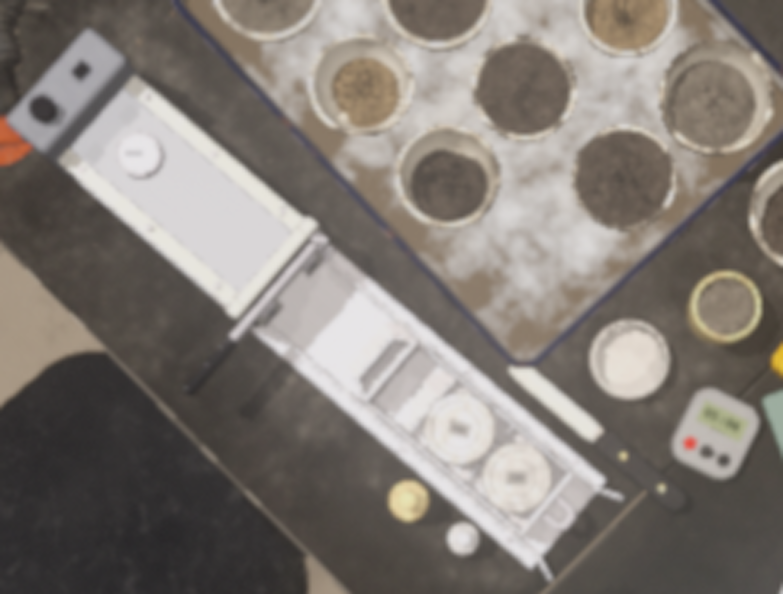

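View pics/sc.png

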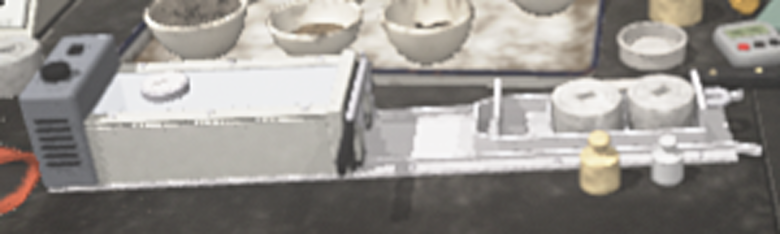

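Box, gate and rack are clear. Crop positions in the top view: near roof corners (317,224) and (237,317), grey unit corners (90,28) and (5,113), handle tip (189,390), front plate (365,385)-(410,345), tins (459,428) and (517,477). I'll fit the planar pose.

```bash
cat > fit.py <<'E'
from h import *
from scipy.optimize import least_squares
g=load('t0'); s=load('s0')
T=lambda u,v:(u/2.9+110,v/2.9+60)
S=lambda u,v:(u/2.6+50,v/2.6+185)
def W(p,q): 
    c,si=np.cos(p[2]),np.sin(p[2]); return np.array([p[0]+c*q[0]-si*q[1],p[1]+si*q[0]+c*q[1],q[2]])
# box points (box frame), pixel, cam
C=[((-5,-52,67),T(318,222),g),((-5,52,67),T(237,318),g),
   ((244,-52,91),T(90,28),g),((244,52,91),T(5,116),g),
   ((-340,-38.5,11),T(603,486),g),((-340,38.5,11),T(540,568),g),
   ((-7,125,67),T(189,390),g),
   ((244,52,91),S(22,77),s),((-5,52,67),S(349,60),s) ]
f=lambda p:np.concatenate([proj(c,W(p,q))[0]-uv for q,uv,c in C])
r=least_squares(f,[620,90,.89],loss='soft_l1')
p=r.x; 
if __name__=='__main__':
    print(p,np.degrees(p[2])); print(f(p).reshape(-1,2).round(1))
    def B(w): 
        d=np.array(w)[:2]-p[:2]; c,si=np.cos(p[2]),np.sin(p[2]); return np.array([c*d[0]+si*d[1],-si*d[0]+c*d[1]]).round(1)
    for n,uv,z in [('plate -y',T(410,345),43),('plate +y',T(368,388),43),('tinA',T(459,428),40),('tinB',T(517,477),42),('loop',T(570,510),33),('brass',T(408,500),40),('w1',T(462,538),35),('nose?',T(335,325),13)]:
        w=onz(g,uv,z);print(n,w.round(),B(w))
E
python3 fit.py
```

```text
[650.9161886  125.72081625   0.86463442] 49.539902828752396
[[ 2.2  0.5]
 [ 1.6  0. ]
 [-0.4 -3. ]
 [-0.5 -0.4]
 [ 4.7  5. ]
 [ 6.4  0.3]
 [-1.5 -1.1]
 [-1.5  6.1]
 [-0.1 17.7]]
plate -y [589.  18.  43.] [-121.7  -22.9]
plate +y [553.  53.  43.] [-118.6   27.6]
tinA [520. -23.  40.] [-198.5    3.4]
tinB [478. -72.  42.] [-262.3    3.1]
loop [ 451. -117.   33.] [-314.1   -5.1]
brass [459.  19.  40.] [-205.4   77. ]
w1 [427. -26.  35.] [-260.3   71.8]
nose? [611.  85.  13.] [-56.9   4.1]
```

```bash
python3 -m inch '[{"turn":[0,0,-5],"xyz":[-40,-40,0],"grip":0},{"turn":[0,0,-10],"xyz":[-80,-80,0],"grip":0},{"turn":[0,0,-15],"xyz":[-100,-100,0],"grip":0},{"turn":[0,0,-15],"xyz":[-100,-100,0],"grip":0},{"turn":[0,0,-15],"xyz":[-100,-100,0],"grip":0}]'; python3 -c "
from station import observe
print(observe()['joint_pos'])"
```

```text
clock: 0.72
tool_pos: [248.3, 501.4, 214.6]
tcp_rot: [0.01, 1.0, 0.0, -0.0]
force: [0.2, -0.6, -0.2]
gripper_width: 43.8
gripper_force: 0.0
[-1.13649429  0.31730054 -0.04146872  1.82666975  0.01464801  0.99744765
  0.36682175]
```

```bash
python3 -m inch '[{"turn":[0,0,10.5],"xyz":[-45,-40,-10],"grip":0},{"turn":[0,0,21],"xyz":[-90,-80,-20],"grip":0},{"turn":[0,0,31.5],"xyz":[-135,-120,-30],"grip":0},{"turn":[0,0,42],"xyz":[-180,-160,-40],"grip":0},{"turn":[0,0,42],"xyz":[-200,-200,-50],"grip":0}]'; python3 -m inch '[{"turn":[0,0,10.5],"xyz":[20,0,0],"grip":0},{"turn":[0,0,21],"xyz":[20,0,0],"grip":0},{"turn":[0,0,31.5],"xyz":[20,0,0],"grip":0},{"turn":[0,0,42],"xyz":[20,0,0],"grip":0},{"turn":[0,0,48],"xyz":[20,0,0],"grip":0}]'; python3 -c "
from station import observe
print(observe())"
```

```text
clock: 1.35
tool_pos: [446.8, 296.3, 264.7]
tcp_rot: [0.369, 0.93, 0.0, 0.0]
force: [0.4, 0.8, 0.6]
gripper_width: 0.3
gripper_force: 0.0
clock: 1.98
tool_pos: [429.8, 312.1, 264.4]
tcp_rot: [0.715, 0.699, -0.0, 0.0]
force: [-0.4, -0.3, -0.1]
gripper_width: 0.5
gripper_force: 0.0
{'clock': 1.975, 'joint_pos': array([-0.9645626 ,  0.21314333,  0.31883005,  1.85569242, -0.07496602,
        1.08444333, -0.63927348]), 'dq': array([-8.71792148e-02,  3.56802434e-03,  1.04556602e-01,  5.74311269e-03,
       -2.54459055e-02,  6.26147127e-04, -7.84135680e-01]), 'joint_efforts': array([ 4.61877957e-01, -3.60608804e+01,  1.62843179e+00, -2.45715290e+01,
       -2.71162688e-02, -3.57040646e-02,  6.52967356e-01]), 'tool_pos': array([429.81137476, 312.14670477, 264.36023922]), 'tcp_rot': array([ 7.14802319e-01,  6.99326562e-01, -4.57713674e-05,  4.24170176e-05]), 'force': array([-0.41613158, -0.30721388, -0.06950474]), 'ft_torque': array([-0.08245698,  0.06779181,  0.0517294 ]), 'gripper_force': 0.0, 'gripper_width': 0.5413661467119467}
```

```bash
python3 -m inch '[{"turn":[0,0,10],"xyz":[-50,25,0],"grip":0},{"turn":[0,0,20],"xyz":[-100,55,-10],"grip":0},{"turn":[0,0,30],"xyz":[-150,85,-20],"grip":0},{"turn":[0,0,39],"xyz":[-200,115,-30],"grip":0},{"turn":[0,0,39],"xyz":[-240,135,-40],"grip":0}]';python3 -m inch '[{"turn":[0,0,0],"xyz":[0,0,0],"grip":0},{"turn":[0,0,0],"xyz":[0,0,0],"grip":0},{"turn":[0,0,0],"xyz":[0,0,0],"grip":0},{"turn":[0,0,0],"xyz":[0,0,0],"grip":0},{"turn":[0,0,0],"xyz":[0,0,0],"grip":0}]'
python3 - <<'E'
from h import *
g=shot('wrist','w0'); print(ray(g,(280,210)),[onz(g,u,0).round() for u in[(0,0),(560,0),(0,420),(560,420)]])
cv2.imwrite('pics/w0b.png',cv2.resize(cv2.imread('pics/w0.png'),(800,600),interpolation=cv2.INTER_CUBIC))
E
```

```text
clock: 2.6
tool_pos: [561.9, 67.2, 304.9]
tcp_rot: [0.907, 0.421, 0.0, 0.001]
force: [0.0, 0.4, 0.6]
gripper_width: 0.5
gripper_force: 0.0
clock: 3.22
tool_pos: [560.4, 68.2, 304.6]
tcp_rot: [0.907, 0.422, 0.0, -0.0]
force: [0.5, -0.3, 1.5]
gripper_width: 0.3
gripper_force: 0.0
(array([605.95606386, 121.66286652, 473.64826209]), array([-0.1709406 , -0.20615553, -0.96360782])) [array([431., 448.,   0.]), array([958.,   4.,  -0.]), array([-82.,  43.,   0.]), array([ 648., -570.,    0.])]
```

View pics/w0b.png

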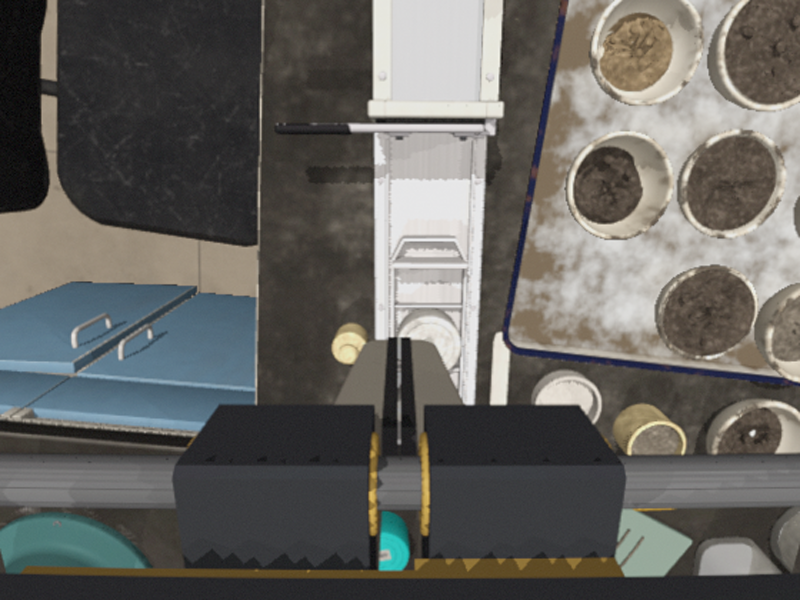

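Clear wrist view (800-px picture): the lintel's front edge runs (369,117)-(502,117). The bar runs from its tip at (276,128) to the hinge at (491,128), and the front plate top is (392,265)-(468,265). The nose is near y=237, the brass weight is at (350,343), and the shut fingertips are at (399,340). I need a sharper crop for the fit.

Run:
```python
from h import *
i=cv2.imread('pics/w0.png')[50:240,185:360]
cv2.imwrite('pics/w0c.png',cv2.resize(i,None,fx=3.15,fy=3.15,interpolation=cv2.INTER_CUBIC))
g=load('w0');print(g['fx'],g['cx'],g['cy'],g['distortion'],proj(g,[[560.4,68.2,304.6]]))
```

```text
354.31724625351166 278.9853522430706 204.36838821876046 [-0.02777478  0.          0.          0.          0.        ] [[278.46592268 253.77078116]]
```

View pics/w0c.png

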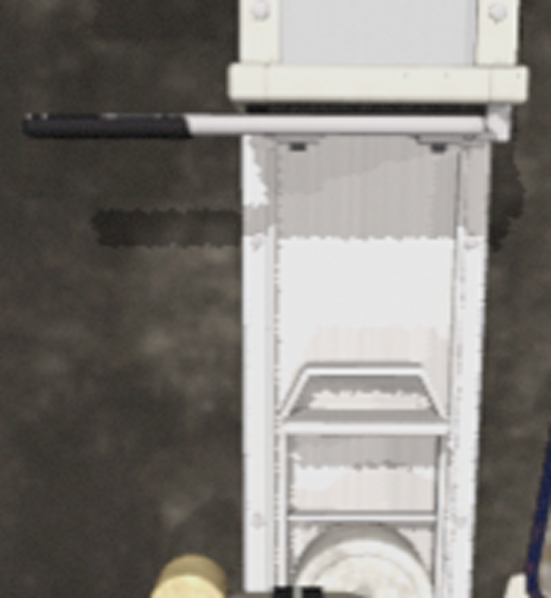

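```bash
cat > fit2.py <<'E'
from h import *
from scipy.optimize import least_squares
w=load('w0')
Cc=lambda u,v:np.array((u/3.15+185,v/3.15+50))
def W(p,q): 
    c,si=np.cos(p[2]),np.sin(p[2]); return np.array([p[0]+c*q[0]-si*q[1],p[1]+si*q[0]+c*q[1],q[2]])
def Bx(p,v):
    d=np.array(v)[:2]-p[:2]; c,si=np.cos(p[2]),np.sin(p[2]); return np.array([c*d[0]+si*d[1],-si*d[0]+c*d[1]])
D=[((-5,125,67),Cc(23,115),(1,1)),((-5,-40,67),Cc(490,116),(0,1)),((20,52,63),Cc(239,30),(1,0)),((20,-52,63),Cc(520,30),(1,0)),
   ((-200,37,14),Cc(280,300),(0,0))]
f=lambda p:np.concatenate([(proj(w,W(p,q))[0]-uv)*m for q,uv,m in D])
p=least_squares(f,[650,125,.87]).x
if __name__=='__main__':
    print(p,np.degrees(p[2]));print(f(p).reshape(-1,2).round(1))
    for n,uv,z in [('plate L',Cc(281,433),43),('plate R',Cc(449,433),43),('noseL',Cc(305,368),23),('noseR',Cc(425,368),23),('lintL',Cc(229,101),67),('lintR',Cc(527,101),67),('tin plate',Cc(290,522),23),('fingertip L',Cc(270,600),305)]:
        v=onz(w,uv,z); print(n,v.round(1),Bx(p,v).round(1))
    t=load('t0'); T=lambda u,v:(u/2.9+110,v/2.9+60)
    for n,uv,z in [('handle tip top',T(189,390),67),('tinA',T(459,428),40),('tinB',T(517,477),42),('brass',T(408,500),40),('rail',T(603,486),11)]: print(n,Bx(p,onz(t,uv,z)).round(1))
    print('tri handle tip',Bx(p,tri([(w,Cc(23,120)),(t,T(189,390))])),tri([(w,Cc(23,120)),(t,T(189,390))]), tri([(w,Cc(318,545)),(t,T(440,405))]))
E
python3 fit2.py
```

```text
[648.6480656  127.55776246   0.8685617 ] 49.76491952441439
[[-0.7  0.1]
 [ 0.   0.1]
 [-2.8  0. ]
 [ 3.4  0. ]
 [-0.   0. ]]
plate L [542.7  56.4  43. ] [-122.8   34.9]
plate R [593.4  13.8  43. ] [-122.6  -31.3]
noseL [564.7  67.6  23. ] [-100.    25.4]
noseR [602.   36.2  23. ] [-99.8 -23.4]
lintL [608.4 161.3  67. ] [-0.2 52.5]
lintR [687.6  94.8  67. ] [  0.1 -50.9]
tin plate [518.   21.7  23. ] [-165.2   31.4]
fingertip L [562.2  76.4 305. ] [-94.9  33. ]
handle tip top [-11.  121.8]
tinA [-198.4    1.2]
tinB [-262.2    1.2]
brass [-205.    74.9]
rail [-323.2  -42. ]
tri handle tip [ -7.759209   124.00294578] [548.97226233 201.73100648  60.70567155] [531.02182572   1.18189606  34.75488495]
```

```bash
python3 -m inch '[{"turn":[0,0,0],"xyz":[40,-20,20],"grip":0},{"turn":[0,0,0],"xyz":[80,-40,60],"grip":0},{"turn":[0,0,0],"xyz":[122,-69,100],"grip":0},{"turn":[0,0,0],"xyz":[122,-69,140],"grip":0},{"turn":[0,0,0],"xyz":[122,-69,180],"grip":0}]'
python3 -m inch '[{"turn":[0,0,0],"xyz":[0,0,20],"grip":0},{"turn":[0,0,0],"xyz":[0,0,40],"grip":0},{"turn":[0,0,0],"xyz":[0,0,60],"grip":0},{"turn":[0,0,0],"xyz":[0,0,77],"grip":0},{"turn":[0,0,0],"xyz":[0,0,77],"grip":0}]'
python3 - <<'E'
from fit2 import *
o=observe(); q=o['tool_pos']; b=Bx(p,q); print(b,q[2],o['force'], R.from_quat(o['tcp_rot']).as_matrix()[:2,0], np.cos(p[2]),np.sin(p[2]))
for th in np.arange(0,1.75,.2):
    u=np.array([-np.sin(th),np.cos(th)]);n=np.array([np.cos(th),np.sin(th)])
    c=np.array([-7,-40])+137*u+(2+10*abs(n[0])+18*n[1])*n
    d=c-b; print(round(th,2),c.round(),'tool',d[0].round(),-d[1].round())
E
```

```text
clock: 3.9
tool_pos: [586.2, 206.5, 123.0]
tcp_rot: [0.906, 0.422, -0.0, -0.0]
force: [-0.2, 1.0, -0.5]
gripper_width: 0.2
gripper_force: 0.0
clock: 4.53
tool_pos: [585.7, 204.9, 46.3]
tcp_rot: [0.907, 0.421, -0.001, -0.0]
force: [0.6, 0.2, 0.9]
gripper_width: 0.5
gripper_force: 0.0
[18.42360103 98.02919326] 46.33324229646674 [0.55270785 0.18932987 0.92161459] [0.64491781 0.76424949] 0.6459252159553064 0.7634006912448342
0.0 [ 5. 97.] tool -13.0 1.0
0.2 [-19.  97.] tool -38.0 1.0
0.4 [-44.  93.] tool -62.0 5.0
0.6 [-68.  85.] tool -86.0 13.0
0.8 [-90.  71.] tool -108.0 27.0
1.0 [-110.   53.] tool -129.0 45.0
1.2 [-127.   31.] tool -145.0 68.0
1.4 [-138.    4.] tool -157.0 94.0
1.6 [-145.  -24.] tool -163.0 122.0
```

```bash
python3 -m inch '[{"turn":[0,0,0],"xyz":[-13,1,-1],"grip":0},{"turn":[0,0,0],"xyz":[-30,1,-1],"grip":0},{"turn":[0,0,0],"xyz":[-50,3,-1],"grip":0},{"turn":[0,0,0],"xyz":[-68,7,-1],"grip":0},{"turn":[0,0,0],"xyz":[-86,13,-1],"grip":0}]'
python3 -c "
from h import *
shot('top','t1');shot('scene','s1')"
python3 -m inch '[{"turn":[0,0,0],"xyz":[-12,6,0],"grip":0},{"turn":[0,0,0],"xyz":[-22,14,0],"grip":0},{"turn":[0,0,0],"xyz":[-33,22,0],"grip":0},{"turn":[0,0,0],"xyz":[-43,32,0],"grip":0},{"turn":[0,0,0],"xyz":[-43,32,0],"grip":0}]'
python3 - <<'E'
from fit2 import *
shot('wrist','w1');shot('scene','s2');o=observe(); print(Bx(p,o['tool_pos']),o['tool_pos'][2],o['force'])
a=cv2.imread('pics/w1.png');b=cv2.imread('pics/s2.png')
cv2.imwrite('pics/v1.png',cv2.resize(np.hstack([a[40:280,150:390],cv2.resize(b[150:270,180:300],(240,240),interpolation=cv2.INTER_CUBIC)]),(800,400)))
E
```

```text
clock: 5.15
tool_pos: [540.6, 130.1, 49.1]
tcp_rot: [0.907, 0.421, 0.001, -0.0]
force: [0.2, 1.4, 0.7]
gripper_width: 0.2
gripper_force: 0.4
clock: 5.88
tool_pos: [537.7, 75.8, 48.6]
tcp_rot: [0.907, 0.42, -0.0, 0.0]
force: [-1.2, 1.2, 0.5]
gripper_width: 0.6
gripper_force: 0.3
[-109.99185247   52.62851953] 48.451685929145675 [-0.69747637  0.43947242 -0.07068223]
```

View pics/v1.png

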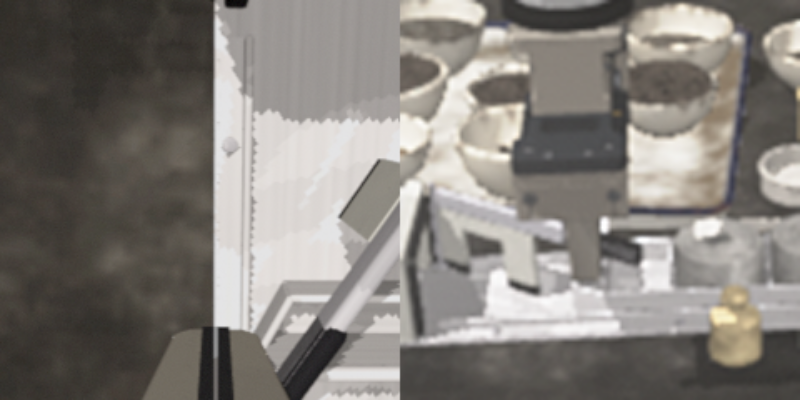

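The gate is about 1 rad open and the finger lies on the black grip sleeve, at lower right of the left crop (320,360). Continuing the sweep.

```bash
python3 -m inch '[{"turn":[0,0,0],"xyz":[-10,11,0],"grip":0},{"turn":[0,0,0],"xyz":[-17,22,0],"grip":0},{"turn":[0,0,0],"xyz":[-23,35,0],"grip":0},{"turn":[0,0,0],"xyz":[-28,49,0],"grip":0},{"turn":[0,0,0],"xyz":[-32,63,0],"grip":0}]'
python3 -m inch '[{"turn":[0,0,0],"xyz":[-1,8,0],"grip":0},{"turn":[0,0,0],"xyz":[-2,13,0],"grip":0},{"turn":[0,0,0],"xyz":[-2,13,0],"grip":0},{"turn":[0,0,0],"xyz":[-2,13,0],"grip":0},{"turn":[0,0,0],"xyz":[-2,13,0],"grip":0}]'
python3 - <<'E'
from fit2 import *
shot('wrist','w2');shot('top','t2');shot('scene','s3');o=observe(); print(Bx(p,o['tool_pos']),o['tool_pos'][2],o['force'])
a=cv2.imread('pics/w2.png');b=cv2.imread('pics/t2.png')
cv2.imwrite('pics/v2.png',np.hstack([cv2.resize(a[20:290,200:400],None,fx=2,fy=2),cv2.resize(b[110:245,180:310],None,fx=3,fy=4)[:540]]))
E
```

```text
clock: 6.6
tool_pos: [565.8, 11.5, 48.6]
tcp_rot: [0.907, 0.421, -0.0, 0.0]
force: [-0.4, 2.0, -0.9]
gripper_width: 0.4
gripper_force: 0.5
clock: 7.22
tool_pos: [573.4, 2.9, 48.5]
tcp_rot: [0.907, 0.422, -0.0, -0.0]
force: [-1.1, -0.0, -0.4]
gripper_width: 0.4
gripper_force: 0.4
[-143.70698856  -23.26865637] 48.52022734610043 [-0.39568117  0.72112072  0.56718516]
```

View pics/v2.png

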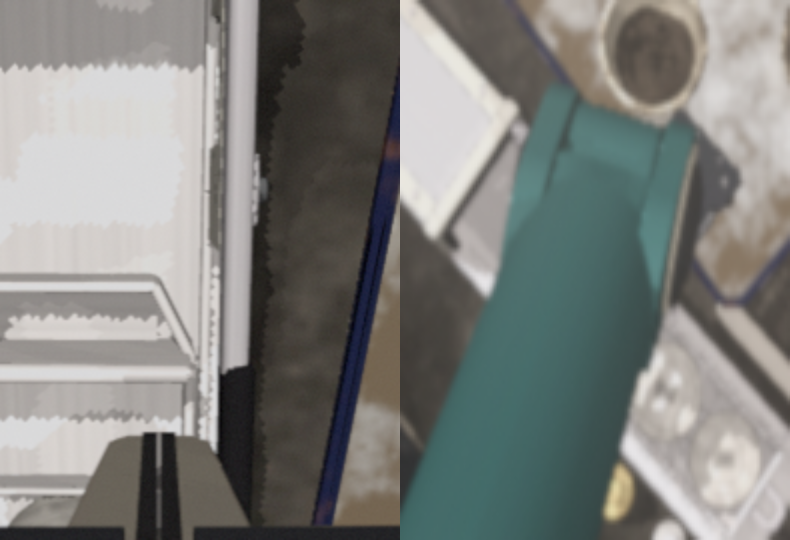

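The bar stands along the chute (about 1.57 rad), and the fingertip is behind the front plate and ahead of the tin partition. Lowering it and pushing.

```bash
python3 -m inch '[{"turn":[0,0,0],"xyz":[0,0,6],"grip":0},{"turn":[0,0,0],"xyz":[0,0,12],"grip":0},{"turn":[0,0,0],"xyz":[0,0,19],"grip":0},{"turn":[0,0,0],"xyz":[4,0,19],"grip":0},{"turn":[0,0,0],"xyz":[8,0,19],"grip":0}]'
python3 -m inch '[{"turn":[0,0,0],"xyz":[6,0,0],"grip":0},{"turn":[0,0,0],"xyz":[13,0,0],"grip":0},{"turn":[0,0,0],"xyz":[21,0,0],"grip":0},{"turn":[0,0,0],"xyz":[30,0,0],"grip":0},{"turn":[0,0,0],"xyz":[39,0,0],"grip":0}]'
python3 - <<'E'
from fit2 import *
shot('wrist','w3');o=observe(); print(Bx(p,o['tool_pos']),o['tool_pos'][2],o['force'])
a=cv2.imread('pics/w3.png')
cv2.imwrite('pics/v3.png',cv2.resize(a[20:290,160:430],None,fx=2,fy=2))
E
```

```text
clock: 8.0
tool_pos: [579.1, 8.9, 29.4]
tcp_rot: [0.907, 0.421, -0.0, -0.0]
force: [-1.3, -0.9, 0.8]
gripper_width: 0.4
gripper_force: 0.5
clock: 8.62
tool_pos: [604.4, 39.2, 29.6]
tcp_rot: [0.907, 0.422, -0.0, -0.0]
force: [-3.6, -2.0, 0.2]
gripper_width: 0.6
gripper_force: 1.6
[-94.31951392 -23.15753277] 29.6282231187789 [-2.09298041  0.4235006  -0.79817255]
```

View pics/v3.png

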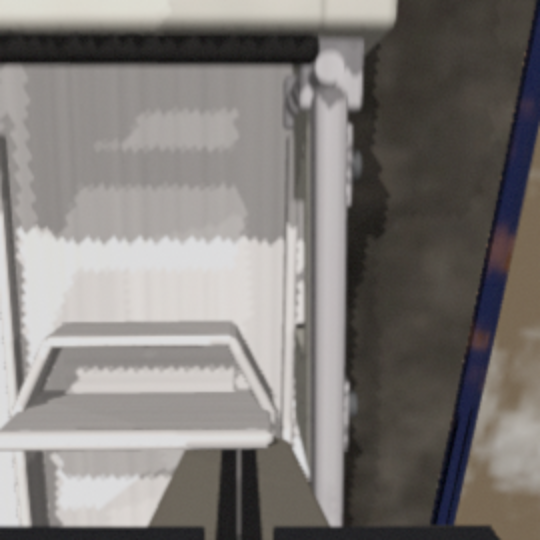

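The rack is moving: the finger touches the front plate (240,445), the gate stands along the chute, and the nose is at y≈325, heading to the doorway. Continuing.

```bash
python3 -c "
from fit2 import *
w=load('w3')
print(Bx(p,onz(w,(142/2+160,324/2+20),23)),Bx(p,onz(w,(140/2+160,445/2+20),43)))"
python3 -m inch '[{"turn":[0,0,0],"xyz":[9,0,0],"grip":0},{"turn":[0,0,0],"xyz":[18,0,0],"grip":0},{"turn":[0,0,0],"xyz":[27,0,0],"grip":0},{"turn":[0,0,0],"xyz":[35,0,0],"grip":0},{"turn":[0,0,0],"xyz":[42,0,0],"grip":0}]'
python3 -m inch '[{"turn":[0,0,0],"xyz":[5,0,0],"grip":0},{"turn":[0,0,0],"xyz":[10,0,0],"grip":0},{"turn":[0,0,0],"xyz":[15,0,0],"grip":0},{"turn":[0,0,0],"xyz":[18,0,0],"grip":0},{"turn":[0,0,0],"xyz":[18,0,0],"grip":0}]'
python3 - <<'E'
from fit2 import *
o=observe(); print(Bx(p,o['tool_pos']),o['tool_pos'][2],o['force'])
E
```

```text
[-60.00853286   0.62962242] [-84.87049131  -0.72658506]
clock: 9.3
tool_pos: [631.1, 71.1, 29.5]
tcp_rot: [0.907, 0.422, -0.001, -0.0]
force: [-5.5, -1.4, 1.6]
gripper_width: 0.6
gripper_force: 2.8
clock: 9.93
tool_pos: [641.7, 85.1, 29.2]
tcp_rot: [0.907, 0.422, -0.001, -0.001]
force: [-6.3, -0.8, 2.2]
gripper_width: 0.4
gripper_force: 3.6
[-36.93915993 -22.11914212] 29.15421746064952 [-6.29974392 -0.78209403  2.21619973]
```

```bash
python3 -m inch '[{"turn":[0,0,0],"xyz":[4,0,0],"grip":0},{"turn":[0,0,0],"xyz":[8,0,0],"grip":0},{"turn":[0,0,0],"xyz":[12,0,0],"grip":0},{"turn":[0,0,0],"xyz":[15,0,0],"grip":0},{"turn":[0,0,0],"xyz":[16,0,0],"grip":0}]'
python3 -m inch '[{"turn":[0,0,0],"xyz":[0,0,0],"grip":0},{"turn":[0,0,0],"xyz":[0,0,0],"grip":0},{"turn":[0,0,0],"xyz":[0,0,0],"grip":0},{"turn":[0,0,0],"xyz":[0,0,0],"grip":0},{"turn":[0,0,0],"xyz":[0,0,0],"grip":0}]'
python3 - <<'E'
from fit2 import *
o=observe(); print(Bx(p,o['tool_pos']),o['tool_pos'][2],o['force'])
shot('wrist','w4');shot('scene','s4')
a=cv2.imread('pics/w4.png');b=cv2.imread('pics/s4.png')
cv2.imwrite('pics/v4.png',np.hstack([cv2.resize(a[20:290,140:440],(400,360)),cv2.resize(b[170:270,160:271],(400,360),interpolation=cv2.INTER_CUBIC)]))
E
```

```text
clock: 10.55
tool_pos: [649.3, 95.1, 28.4]
tcp_rot: [0.907, 0.421, -0.004, -0.001]
force: [-13.3, -3.9, 5.2]
gripper_width: 0.6
gripper_force: 7.5
clock: 11.18
tool_pos: [649.4, 95.5, 28.4]
tcp_rot: [0.907, 0.421, -0.004, -0.001]
force: [-11.8, -3.6, 4.7]
gripper_width: 0.4
gripper_force: 6.9
[-24.03174371 -21.29227039] 28.43017859988223 [-11.80441886  -3.55559963   4.7017395 ]
```

```bash
python3 -m inch '[{"turn":[0,0,0],"xyz":[-8,0,0],"grip":0},{"turn":[0,0,0],"xyz":[-14,-2,0],"grip":0},{"turn":[0,0,0],"xyz":[-14,-3,-15],"grip":0},{"turn":[0,0,0],"xyz":[-14,-3,-35],"grip":0},{"turn":[0,0,0],"xyz":[-14,-3,-75],"grip":0}]'
python3 -m inch '[{"turn":[0,0,0],"xyz":[-40,-5,-15],"grip":0},{"turn":[0,0,0],"xyz":[-90,-10,-15],"grip":0},{"turn":[0,0,0],"xyz":[-140,-15,-15],"grip":0},{"turn":[0,0,0],"xyz":[-190,-19,-15],"grip":0},{"turn":[0,0,0],"xyz":[-235,-19,-15],"grip":0}]'
python3 - <<'E'
from fit2 import *
o=observe(); print(Bx(p,o['tool_pos']),o['tool_pos'][2],o['force'])
shot('wrist','w5');shot('scene','s5');shot('top','t5')
a=cv2.imread('pics/w5.png');b=cv2.imread('pics/s5.png')
cv2.imwrite('pics/v5.png',np.hstack([cv2.resize(a[0:300,170:390],(440,600)),np.vstack([cv2.resize(b[170:290,180:324],(360,300),interpolation=cv2.INTER_CUBIC),cv2.resize(cv2.imread('pics/t5.png')[130:250,190:334],(360,300),interpolation=cv2.INTER_CUBIC)])]))
E
```

```text
clock: 11.9
tool_pos: [642.0, 87.3, 105.9]
tcp_rot: [0.907, 0.421, -0.0, 0.0]
force: [0.4, 0.1, -0.6]
gripper_width: 0.1
gripper_force: 0.0
clock: 12.52
tool_pos: [475.8, -81.3, 121.4]
tcp_rot: [0.907, 0.421, 0.002, 0.001]
force: [-0.4, -1.3, 0.6]
gripper_width: 0.3
gripper_force: 0.0
[-271.07322523   -2.9219951 ] 121.42378647760323 [-0.3565371 -1.2933114  0.6174651]
```

View pics/v5.png

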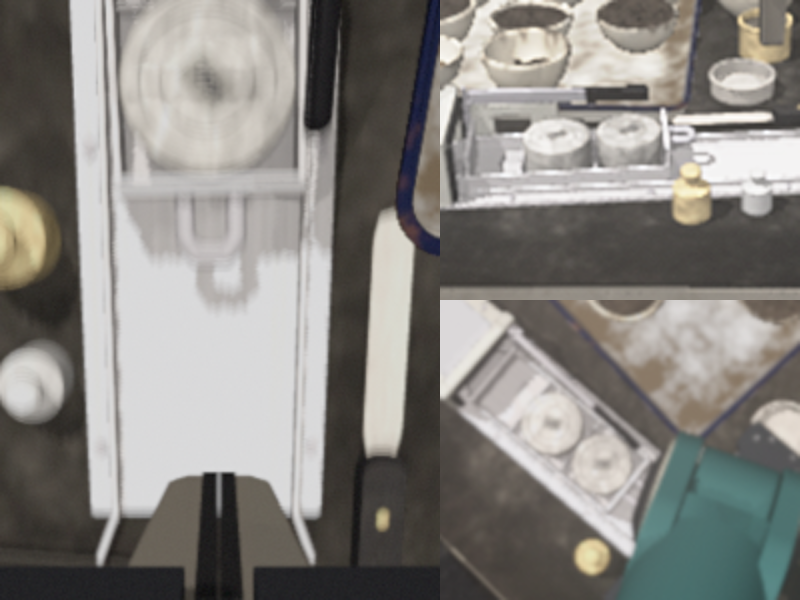

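The rack sits in the doorway and its side holds the gate open, with the bar at (320,70). The loop's rear is at (212,256) in the left panel, the chute behind it is clear, and the tins are standing.

```bash
python3 -c "
from fit2 import *
w=load('w5')
print(Bx(p,onz(w,(212/2+170,257/2),35)),Bx(p,onz(w,(212/2+170,178/2),43)),Bx(p,observe()['tool_pos']))"
python3 -m inch '[{"turn":[0,0,0],"xyz":[14,0,20],"grip":0},{"turn":[0,0,0],"xyz":[14,0,45],"grip":0},{"turn":[0,0,0],"xyz":[14,0,70],"grip":0},{"turn":[0,0,0],"xyz":[14,0,97],"grip":0},{"turn":[0,0,0],"xyz":[14,0,97],"grip":0}]'
python3 -c "
from fit2 import *
o=observe();print(Bx(p,o['tool_pos']),o['tool_pos'][2],o['force'])"
```

```text
[-211.8804589    -1.28705172] [-185.65034716   -1.38418686] [-271.3774801    -3.34833476]
clock: 13.3
tool_pos: [485.1, -68.1, 21.9]
tcp_rot: [0.907, 0.422, -0.001, -0.0]
force: [-0.3, 0.2, 0.2]
gripper_width: 0.6
gripper_force: 0.0
[-255.01044482   -1.5344253 ] 21.9359358209364 [-0.3073905   0.22223819  0.230676  ]
```

```bash
python3 -m inch '[{"turn":[0,0,0],"xyz":[12,0,0],"grip":0},{"turn":[0,0,0],"xyz":[24,0,0],"grip":0},{"turn":[0,0,0],"xyz":[36,0,0],"grip":0},{"turn":[0,0,0],"xyz":[47,0,0],"grip":0},{"turn":[0,0,0],"xyz":[58,0,0],"grip":0}]'
python3 -m inch '[{"turn":[0,0,0],"xyz":[11,0,0],"grip":0},{"turn":[0,0,0],"xyz":[22,0,0],"grip":0},{"turn":[0,0,0],"xyz":[33,0,0],"grip":0},{"turn":[0,0,0],"xyz":[44,0,0],"grip":0},{"turn":[0,0,0],"xyz":[54,0,0],"grip":0}]'
python3 -c "
from fit2 import *
o=observe();print(Bx(p,o['tool_pos']),o['tool_pos'][2],o['force'])"
```

```text
clock: 13.92
tool_pos: [522.1, -24.4, 22.7]
tcp_rot: [0.907, 0.421, -0.001, -0.0]
force: [-3.9, -2.8, 3.3]
gripper_width: 0.4
gripper_force: 2.1
clock: 14.55
tool_pos: [557.4, 17.7, 22.5]
tcp_rot: [0.907, 0.422, -0.0, -0.0]
force: [-2.1, -1.5, 2.1]
gripper_width: 0.5
gripper_force: 1.7
[-142.82177608   -1.31124314] 22.47816171994527 [-2.1396255  -1.48117728  2.09329696]
```

```bash
python3 -m inch '[{"turn":[0,0,0],"xyz":[10,0,0],"grip":0},{"turn":[0,0,0],"xyz":[20,0,0],"grip":0},{"turn":[0,0,0],"xyz":[30,0,0],"grip":0},{"turn":[0,0,0],"xyz":[39,0,0],"grip":0},{"turn":[0,0,0],"xyz":[48,0,0],"grip":0}]'
python3 -m inch '[{"turn":[0,0,0],"xyz":[8,0,0],"grip":0},{"turn":[0,0,0],"xyz":[16,0,0],"grip":0},{"turn":[0,0,0],"xyz":[24,0,0],"grip":0},{"turn":[0,0,0],"xyz":[32,0,0],"grip":0},{"turn":[0,0,0],"xyz":[38,0,0],"grip":0}]'
python3 -c "
from fit2 import *
o=observe();print(Bx(p,o['tool_pos']),o['tool_pos'][2],o['force'])
g=shot('wrist','w6')"
```

```text
clock: 15.18
tool_pos: [588.6, 54.0, 22.6]
tcp_rot: [0.907, 0.421, 0.0, 0.0]
force: [-2.1, -1.1, 0.4]
gripper_width: 0.5
gripper_force: 1.3
clock: 15.8
tool_pos: [612.3, 81.8, 22.5]
tcp_rot: [0.907, 0.421, -0.001, 0.0]
force: [-3.3, -3.2, 0.1]
gripper_width: 0.3
gripper_force: 2.1
[-58.42312096  -1.76704631] 22.49017842101295 [-3.28223465 -3.15008809  0.14004814]
```

```bash
python3 -m inch '[{"turn":[0,0,0],"xyz":[4,0,0],"grip":0},{"turn":[0,0,0],"xyz":[8,0,0],"grip":0},{"turn":[0,0,0],"xyz":[12,0,0],"grip":0},{"turn":[0,0,0],"xyz":[16,0,0],"grip":0},{"turn":[0,0,0],"xyz":[19,0,0],"grip":0}]'
python3 -m inch '[{"turn":[0,0,0],"xyz":[2,0,0],"grip":0},{"turn":[0,0,0],"xyz":[4,0,0],"grip":0},{"turn":[0,0,0],"xyz":[5,0,0],"grip":0},{"turn":[0,0,0],"xyz":[6,0,0],"grip":0},{"turn":[0,0,0],"xyz":[6,0,0],"grip":0}]'
python3 -c "
from fit2 import *
o=observe();print(Bx(p,o['tool_pos']),o['tool_pos'][2],o['force'])"
```

```text
clock: 16.48
tool_pos: [624.8, 97.7, 22.6]
tcp_rot: [0.907, 0.422, -0.0, -0.0]
force: [-3.2, -0.1, 0.7]
gripper_width: 0.6
gripper_force: 1.8
clock: 17.1
tool_pos: [628.7, 101.9, 22.6]
tcp_rot: [0.907, 0.421, 0.0, -0.0]
force: [-2.1, 0.0, 0.2]
gripper_width: 0.6
gripper_force: 1.7
[-32.48756806  -1.31810336] 22.58643600258151 [-2.10936109  0.02294632  0.21511719]
```

```bash
python3 -m inch '[{"turn":[0,0,0],"xyz":[1,0,0],"grip":0},{"turn":[0,0,0],"xyz":[2,0,0],"grip":0},{"turn":[0,0,0],"xyz":[3,0,0],"grip":0},{"turn":[0,0,0],"xyz":[3,0,0],"grip":0},{"turn":[0,0,0],"xyz":[3,0,0],"grip":0}]'
python3 -c "
from fit2 import *
o=observe();print(Bx(p,o['tool_pos']),o['tool_pos'][2],o['force'])"
python3 -m inch '[{"turn":[0,0,0],"xyz":[1,0,0],"grip":0},{"turn":[0,0,0],"xyz":[2,0,0],"grip":0},{"turn":[0,0,0],"xyz":[3,0,0],"grip":0},{"turn":[0,0,0],"xyz":[3,0,0],"grip":0},{"turn":[0,0,0],"xyz":[3,0,0],"grip":0}]'
python3 -c "
from fit2 import *
o=observe();print(Bx(p,o['tool_pos']),o['tool_pos'][2],o['force'])"
```

```text
clock: 17.73
tool_pos: [629.6, 102.9, 22.5]
tcp_rot: [0.907, 0.421, -0.001, 0.0]
force: [-6.6, -1.9, 2.5]
gripper_width: 0.6
gripper_force: 3.9
[-31.13628384  -1.42298175] 22.504122472780544 [-6.5956898  -1.85057545  2.54353303]
clock: 18.35
tool_pos: [629.8, 103.0, 22.4]
tcp_rot: [0.907, 0.421, -0.003, 0.0]
force: [-10.8, -5.8, 7.4]
gripper_width: 0.3
gripper_force: 6.8
[-30.92766506  -1.45043091] 22.419041024410607 [-10.79860365  -5.83773991   7.38829126]
```

The rack is on the stop: the force rises without any motion. Backing off, lifting, and letting the gate shut.

```bash
python3 -m inch '[{"turn":[0,0,0],"xyz":[-6,0,0],"grip":0},{"turn":[0,0,0],"xyz":[-14,0,0],"grip":0},{"turn":[0,0,0],"xyz":[-14,0,-20],"grip":0},{"turn":[0,0,0],"xyz":[-14,0,-45],"grip":0},{"turn":[0,0,0],"xyz":[-14,0,-80],"grip":0}]'
python3 -m inch '[{"turn":[0,0,0],"xyz":[-20,0,-30],"grip":0},{"turn":[0,0,0],"xyz":[-60,0,-60],"grip":0},{"turn":[0,0,0],"xyz":[-90,0,-100],"grip":0},{"turn":[0,0,0],"xyz":[-100,0,-150],"grip":0},{"turn":[0,0,0],"xyz":[-100,0,-190],"grip":0}]'
python3 -m inch '[{"turn":[0,0,0],"xyz":[0,0,0],"grip":0},{"turn":[0,0,0],"xyz":[0,0,0],"grip":0},{"turn":[0,0,0],"xyz":[0,0,0],"grip":0},{"turn":[0,0,0],"xyz":[0,0,0],"grip":0},{"turn":[0,0,0],"xyz":[0,0,0],"grip":0}]'
python3 - <<'E'
from fit2 import *
o=observe();print(Bx(p,o['tool_pos']),o['tool_pos'][2],o['force'])
w=shot('wrist','w7');shot('top','t7');shot('scene','s7')
# dewarp: rectified plan view in box frame at z=67 and z=35, dark grip / loop detection
def plan(z,x0,x1,y0,y1):
    xs=np.arange(x0,x1,1.);ys=np.arange(y1,y0,-1.)
    P=np.array([W(p,(x,y,z)) for x in xs[::-1] for y in ys])
    m=proj(w,P).astype(np.float32).reshape(len(xs),len(ys),2)
    return cv2.remap(np.ascontiguousarray(w['pixels'][:,:,::-1]),m[...,0],m[...,1],cv2.INTER_LINEAR)
cv2.imwrite('pics/plan.png',plan(67,-80,20,-60,135))
im=cv2.cvtColor(plan(67,-80,20,-60,135),cv2.COLOR_BGR2GRAY)
for y in (118,105,92,70,55): 
    c=im[::4,135-y]; print('y',y,[(19-4*i,int(v)) for i,v in enumerate(c)])
E
```

```text
clock: 18.98
tool_pos: [623.9, 94.9, 104.3]
tcp_rot: [0.907, 0.421, 0.0, 0.001]
force: [0.4, 0.9, 0.7]
gripper_width: 0.5
gripper_force: 0.0
clock: 19.6
tool_pos: [559.2, 16.9, 296.5]
tcp_rot: [0.908, 0.42, 0.002, 0.001]
force: [0.6, 0.6, 0.4]
gripper_width: 0.3
gripper_force: 0.0
clock: 20.23
tool_pos: [558.8, 19.1, 292.0]
tcp_rot: [0.907, 0.421, -0.001, 0.0]
force: [-0.0, -0.5, -0.8]
gripper_width: 0.5
gripper_force: 0.0
[-140.86583391   -1.45860763] 291.9651464553936 [-0.03015792 -0.53387048 -0.7808598 ]
y 118 [(19, 53), (15, 49), (11, 51), (7, 48), (3, 50), (-1, 54), (-5, 81), (-9, 35), (-13, 19), (-17, 51), (-21, 51), (-25, 50), (-29, 48), (-33, 48), (-37, 49), (-41, 58), (-45, 50), (-49, 52), (-53, 51), (-57, 52), (-61, 54), (-65, 54), (-69, 52), (-73, 54), (-77, 56)]
y 105 [(19, 49), (15, 46), (11, 50), (7, 58), (3, 46), (-1, 43), (-5, 78), (-9, 36), (-13, 17), (-17, 44), (-21, 44), (-25, 44), (-29, 46), (-33, 47), (-37, 47), (-41, 51), (-45, 55), (-49, 55), (-53, 54), (-57, 58), (-61, 58), (-65, 59), (-69, 54), (-73, 56), (-77, 56)]
y 92 [(19, 44), (15, 48), (11, 58), (7, 47), (3, 43), (-1, 48), (-5, 79), (-9, 34), (-13, 20), (-17, 46), (-21, 47), (-25, 49), (-29, 48), (-33, 50), (-37, 49), (-41, 47), (-45, 32), (-49, 33), (-53, 31), (-57, 48), (-61, 50), (-65, 64), (-69, 55), (-73, 54), (-77, 53)]
y 70 [(19, 43), (15, 41), (11, 50), (7, 52), (3, 57), (-1, 58), (-5, 74), (-9, 38), (-13, 15), (-17, 52), (-21, 48), (-25, 45), (-29, 49), (-33, 47), (-37, 49), (-41, 61), (-45, 48), (-49, 58), (-53, 59), (-57, 77), (-61, 76), (-65, 75), (-69, 71), (-73, 67), (-77, 66)]
y 55 [(19, 44), (15, 43), (11, 52), (7, 51), (3, 55), (-1, 57), (-5, 150), (-9, 181), (-13, 53), (-17, 56), (-21, 55), (-25, 57), (-29, 56), (-33, 56), (-37, 60), (-41, 64), (-45, 48), (-49, 59), (-53, 62), (-57, 97), (-61, 77), (-65, 76), (-69, 76), (-73, 64), (-77, 76)]
```

The bar lies at x≈-5 to -13 along its whole length, so the gate is shut. Now checking the loop by code.

Run:
```python
from fit2 import *
w=load('w7');g=cv2.cvtColor(np.ascontiguousarray(w['pixels']),cv2.COLOR_RGB2GRAY)
for y in (8,0,-2,-8,25):
    m=proj(w,[W(p,(x,y,36)) for x in range(-8,-40,-2)]).astype(np.float32)
    print(y,[(x,int(v)) for x,v in zip(range(-8,-40,-2),cv2.remap(g,m[:,0:1],m[:,1:2],cv2.INTER_LINEAR).ravel())])
```

```text
8 [(-8, 117), (-10, 145), (-12, 146), (-14, 134), (-16, 128), (-18, 143), (-20, 138), (-22, 133), (-24, 165), (-26, 170), (-28, 175), (-30, 178), (-32, 177), (-34, 178), (-36, 177), (-38, 178)]
0 [(-8, 135), (-10, 168), (-12, 168), (-14, 161), (-16, 129), (-18, 141), (-20, 141), (-22, 131), (-24, 162), (-26, 174), (-28, 176), (-30, 176), (-32, 176), (-34, 175), (-36, 175), (-38, 176)]
-2 [(-8, 127), (-10, 157), (-12, 154), (-14, 136), (-16, 136), (-18, 142), (-20, 140), (-22, 133), (-24, 168), (-26, 176), (-28, 176), (-30, 176), (-32, 176), (-34, 176), (-36, 175), (-38, 176)]
-8 [(-8, 105), (-10, 120), (-12, 122), (-14, 122), (-16, 128), (-18, 157), (-20, 168), (-22, 174), (-24, 177), (-26, 177), (-28, 177), (-30, 178), (-32, 177), (-34, 177), (-36, 177), (-38, 177)]
25 [(-8, 127), (-10, 120), (-12, 96), (-14, 166), (-16, 166), (-18, 166), (-20, 165), (-22, 165), (-24, 165), (-26, 165), (-28, 166), (-30, 166), (-32, 165), (-34, 173), (-36, 175), (-38, 174)]
```

The loop's rear end is at x≈-22.5 mm, where it should be with the rack home.

```bash
python3 -c "
from station import close_job
print(close_job())"
```

```text
the job is handed in; nothing more can be done
None
```

I handed the job in at about 20 s. By my own measurements the rack is home against the stop with only its loop showing, the gate is shut, and the gripper is clear. I saw the tins standing before the last push but could not see them inside the box, and no verdict came back.

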